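# Roll the inlay of a carved bird's plinth flush

## Task

Take the hand roller out of its stand and roll it along the row of six inlay slips in the plinth, with a steady gentle push of about 15 newtons and never more than 30, until every slip has gone fully down onto the floor of its groove, which was cut by hand and is neither level nor of a known depth; keep the roller on the row, without lifting it off part-way, and press with the roller only. Then hang the roller back upright in the middle of its stand and let go; leave the glue bottle, the carved bird and the screwdriver alone.

Things in the scene. Friction and masses are not known exactly. Their poses are not given: they have to be found in the camera images.
- plinth: dark wooden plinth, fixed to the bench: 200 (x) by 116 (y) by 30 mm high. Origin: centre of its underside; x runs along the row of slips, z up. A groove 157 mm long (x) and 86 mm wide (y) in its top holds a row of six pale wooden slips side by side. The frame around the groove is 15 mm wide along the long sides and 21 mm at the ends
- plinth_top (a point): point in the plane of the frame's top face, at the middle of the plinth (30 mm above its underside); axes as the plinth's. The groove's floor is hand-cut: fully home, the slips' tops form a flat row somewhere from 0 to 17 mm above this plane; the row also slopes along x by up to 0.04 rad either way (level across). Before pressing they stand 3 to 4 mm higher than that
- slip1 (a joint): inlay slip 1 of 6: 25 mm along the row, 85 mm across, centred at x = -65 mm of the plinth. Value: how far it is pressed down (m): at most 0.001 at the start, 0.004 = fully home on the groove's floor. Tight: stays put below about 8 N, then sinks about 1.7 mm/s per further newton, straight down, and stays where left; once home it is a rigid stop
- slip2 (a joint): inlay slip 2 of 6: 25 mm along the row, 85 mm across, centred at x = -39 mm of the plinth. Value: how far it is pressed down (m): at most 0.001 at the start, 0.004 = fully home on the groove's floor. Tight: stays put below about 8 N, then sinks about 1.7 mm/s per further newton, straight down, and stays where left; once home it is a rigid stop
- slip3 (a joint): inlay slip 3 of 6: 25 mm along the row, 85 mm across, centred at x = -13 mm of the plinth. Value: how far it is pressed down (m): at most 0.001 at the start, 0.004 = fully home on the groove's floor. Tight: stays put below about 8 N, then sinks about 1.7 mm/s per further newton, straight down, and stays where left; once home it is a rigid stop
- slip4 (a joint): inlay slip 4 of 6: 25 mm along the row, 85 mm across, centred at x = 13 mm of the plinth. Value: how far it is pressed down (m): at most 0.001 at the start, 0.004 = fully home on the groove's floor. Tight: stays put below about 8 N, then sinks about 1.7 mm/s per further newton, straight down, and stays where left; once home it is a rigid stop
- slip5 (a joint): inlay slip 5 of 6: 25 mm along the row, 85 mm across, centred at x = 39 mm of the plinth. Value: how far it is pressed down (m): at most 0.001 at the start, 0.004 = fully home on the groove's floor. Tight: stays put below about 8 N, then sinks about 1.7 mm/s per further newton, straight down, and stays where left; once home it is a rigid stop
- slip6 (a joint): inlay slip 6 of 6: 25 mm along the row, 85 mm across, centred at x = 65 mm of the plinth. Value: how far it is pressed down (m): at most 0.001 at the start, 0.004 = fully home on the groove's floor. Tight: stays put below about 8 N, then sinks about 1.7 mm/s per further newton, straight down, and stays where left; once home it is a rigid stop
- roller: hand roller, about 0.45 kg. A free-turning black rubber-faced drum, 40 mm in diameter, 54 mm long, axle along y, between two steel side plates (66 mm over both), hangs under a steel cross plate 76 (x) by 70 (y) by 6 mm, whose underside is 46 mm above the drum's lowest point. Origin: the drum's lowest point, in its middle; z up; it rolls along x
- roller_grip (a point): middle of the roller's wooden block handle, 75 mm above the drum's lowest point; axes as the roller's. The block stands on the cross plate: 26 mm thick (x), 74 mm long (y), from 52 to 98 mm above the drum's lowest point. Grip it from above across its 26 mm, fingers closing along x
- stand: plywood stand, fixed to the bench: base 90 (x) by 110 (y) by 10 mm, on it two walls along y, 90 mm long, tops 56 mm above the bench, 52 mm apart inside, 80 outside. Open above and at both y ends. Origin: centre of its underside. The roller hangs between the walls, axle along y (either way round), its cross plate on both wall tops; its origin is then 10 mm above the stand's
- glue: white glue bottle, 56 mm in diameter, about 150 mm high; bystander. Origin: centre of its underside
- bird: carved wooden shorebird on a round foot 72 mm in diameter, about 130 mm high; bystander. Origin: centre of the foot's underside
- screwdriver: slim screwdriver with a wooden handle, 200 mm long, lying on the bench; bystander. Origin: on the bench, at its middle
Not all that is in view belongs to the job. What is shaped like the roller but purple or red is not meant.

How it is judged:
On the way, in this order (a step that is already met when the one before it is completed fails the run):
1. the roller is lifted out of its stand (z of roller in the frame of stand above 0.05 m), for 0.1 s.
2. all six slips are rolled down to within 1.5 mm of home (value of joint each of slip1, slip2, slip3, slip4, slip5, slip6 above 0.0025 m), for 0.2 s.
At the end, for the whole second after the job is handed in: All six slips are within 1.5 mm of home; the roller hangs upright (within 0.12 rad) in the stand on both walls, its origin within 12 mm across and 20 mm along the stand of the stand's middle and 6 to 14 mm above the bench, axle within 0.25 rad of the stand's y, at rest and released (all of step 2 and z of roller in the frame of stand between 0.006 and 0.014 m and x of roller in the frame of stand between -0.012 and 0.012 m and y of roller in the frame of stand between -0.02 and 0.02 m and angle between roller's own z axis and vertical below 0.12 rad and angle between the y axis of roller and the y axis of stand, either way round below 0.25 rad and linear speed of roller below 0.02 m/s); the robot touches nothing.
It fails at once if the roller is pressed on the plinth or its slips with more than 36 N, all contacts summed (contact force between roller and plinth above 36 N).
It fails at once if the fingers or the arm press on the plinth or its slips (contact force between any of the fingers, the arm and plinth above 2 N).
It fails at once if the roller is lifted off the row (drum more than 45 mm over the frame) when some slips are already home and others are not (value of joint any of slip1, slip2, slip3, slip4, slip5, slip6 above 0.0025 m and not (value of joint each of slip1, slip2, slip3, slip4, slip5, slip6 above 0.0025 m) and z of roller in the frame of plinth_top above 0.045 m).
It fails at once if the glue bottle, the carved bird or the screwdriver is moved more than 20 mm (distance of any of glue, bird, screwdriver from where it was at the start of the episode above 0.02 m).
It also fails if it takes over 72 s, if anything falls off the work surface, if the arm or the gripper's body presses on something with over 40 N, if the wrist force passes 120 N, or if a joint passes its speed limit or range.

## Robot

A 6-joint arm with a two-finger parallel gripper is mounted at the origin on the work surface. World frame = base frame: x ahead of the robot, y to its left, z up, the work surface at z = 0. Lengths are in m, angles in rad, forces in N, time in s.
With the tool pointing down it reaches from about 0.425 to 0.95 m from the base axis. Payload 3.5 kg.
Tool frame: the origin (TCP) lies between the finger pads; the fingertips stand 22 mm ahead of it and the grasp point (between the pads) lies 3 mm ahead of it (ctrl.nose_length is the z of the fingertips in the tool frame, in m); z points along the fingers, y is the line along which they close (so a half turn about z gives the same grasp; the last joint's range is limited). The gripper opens to 85 mm and grips with 20 to 120 N. Pads are 22 mm wide; open, the fingers measure 114 mm over their backs; the gripper's body (76 mm by 85 mm) begins 54 mm behind the grasp point. The pads swing forward as they close: fully open they stand 13 mm farther back than shut.
Start: joints at [-1.432, 0.286, 1.577, -0, 1.279, -0.15], TCP at [0.192, -0.647, 0.253] pointing down, gripper open.
Joint ranges: [-2.77, 2.77], [-0.9, 2.22], [0.21, 2.48], [-1.53, 4.67], [0.24, 2.81], [-2.84, 2.84]. Speed limits (rad/s): [2.79, 2.79, 3.14, 3.14, 3.14, 3.14].

## Interface

Orientations are given as a unit quaternion [x, y, z, w].
In Python, from plant import ctrl gives the robot as it stands. The module is installed in compiled form; this text tells all that it offers.
- The arm moves only by the tool send_rows, never from a script. Its argument "rows" is text: rows parted by semicolons, each of 7 numbers parted by spaces: the turn, a rotation vector about the tool's x, y, z in degrees, then the shift along the tool's x, y, z in mm, then the opening, from -1 (shut) to 1 (fully open). A call has 1 to 8 rows; each row is the pose to reach, as a shift and turn from the pose commanded when the call began, along the tool's axes at that moment; what a row does not reach only later rows make up. A row lasts 1/8 s, in which the tool goes at most 62.5 mm and 10.7 degrees, less where a joint would pass 70% of its speed; a pose out of reach is approached as far as the arm can. A call with a gripper value outside its range is refused whole. The fingers move at their own pace and stop on an object; "grip_force" is the grip in N (left out, the last holds). Time passes only in rows, so rows that repeat a pose let the fingers close. It gives the time, the measured TCP pose, the force, the opening and the grip force at its end, in the units of the state.
- ctrl.get_state(): the state, without advancing time (a new reading comes with each control period).
- ctrl.read_camera(name): name is "scene" or "side" or "wrist"; returns a dict with "color" (420x560x3 uint8, red, green, blue), "fx", "fy", "cx", "cy" (pixels), "extrinsics" (4x4, takes a point from world to camera coordinates). Camera axes: x right, y down, z forward; pixel columns grow to the right and rows downward; lengths in m; the calibration is good to about 2 mm. A picture is of the moment at which its call begins. There is no depth.
- ctrl.sign_off(): hands the job in; it is judged then, once.
Trained networks look in a picture, given as the dict that the camera call returned (one of the last four; its "shot" number tells which), for a name from the list of things; names that differ only in an ending like _2 or _b are one class to them, and where a whole thing is asked for, a point or a joint stands for the part that bears it (a point fixed in the world has none). Each returns a list of dicts, best first, with "p" (0 to 1); they miss things now and then, are a little off and sometimes report something else, mostly with a low value. They report only what shows in the picture. A call takes as long as a camera call. They do not tell look-alikes from the thing itself.
- ctrl.look_for(picture, target): "position" ([x, y, z] in m, in the coordinates of the camera as it stood for that picture, good to about 4 mm: the middle of the surface that is visible of it).
The state is a dict: "time": time; "qpos": joint angles; "dq": joint speeds; "joint_efforts": joint torques, N m; "eef_pos": TCP position; "tcp_rot": TCP orientation; "contact_force": force on the tool from outside, world axes, zero at the start; "wrist_torque": the same for the moment, N m; "opening": opening from 0.0 (shut) to 1.0 (fully open); "finger_force": force on a finger pad.
Only numpy, scipy, OpenCV 4.12 (cv2) and the standard library are available. Lean on these libraries where they do the work, as an engineer would, in place of code of your own. Each camera call takes 0.05 s, during which the arm holds its last target. There are 200 camera calls.

## Working session

There is one attempt and no reset: what is moved stays moved. The work goes in short steps, Python scripts to look and compute and a tool call to move; the robot and the scene stay as the last step left them, time stands still between calls to the robot, and variables do not carry over. Pictures are saved under pics/ and viewed, at most 10 in all, crops included, and the job is handed in when it is done.

Besides the shell and the picture viewer there is one more tool, called after "Call:" as name(argument=value, ...), one argument or row to a line, values as JSON. send_rows: Moves the arm, as the interface text tells. Its arguments: {"type":"object","properties":{"rows":{"type":"string"},"grip_force":{"type":"number"}},"required":["rows"]}

```bash
mkdir -p pics; cat > h.py <<'E'
import numpy as np, cv2
from plant import ctrl
from scipy.spatial.transform import Rotation as R
def snap(n,f=None):
    p=ctrl.read_camera(n)
    if f: cv2.imwrite('pics/'+f,p['color'][:,:,::-1])
    return p
def w(p,c):
    E=np.array(p['extrinsics']);return E[:3,:3].T@(np.array(c)-E[:3,3])
def px(p,X):
    E=np.array(p['extrinsics']);c=E[:3,:3]@np.array(X)+E[:3,3]
    return np.array([p['fx']*c[0]/c[2]+p['cx'],p['fy']*c[1]/c[2]+p['cy']])
def ray(p,u,v,z):
    E=np.array(p['extrinsics']);o=-E[:3,:3].T@E[:3,3]
    d=E[:3,:3].T@np.array([(u-p['cx'])/p['fx'],(v-p['cy'])/p['fy'],1]);return o+d*(z-o[2])/d[2]
E
python3 - <<'E'
from h import *
s=ctrl.get_state();print(s['time'],s['eef_pos'],s['tcp_rot'],s['contact_force'],s['opening'])
ims=[]
for n in('scene','side'):
    p=snap(n,n+'0.png');ims.append(p['color'])
    E=np.array(p['extrinsics']);print(n,p['fx'],(-E[:3,:3].T@E[:3,3]).round(3))
    for t in('plinth','roller','stand','glue','bird','screwdriver'):
        for d in ctrl.look_for(p,t):
            x=w(p,d['position']);print(' ',t,round(d['p'],2),x.round(3),px(p,x).round())
E
```

```text
0.0 [ 0.19216869 -0.64644087  0.25195286] [ 9.89592156e-01  1.43895765e-01  9.38193669e-06 -1.17231060e-03] [-0.41356532 -0.84591107  0.5821812 ] 1.0046556256518746
scene 471.3926748863376 [ 1.199 -0.475  1.214]
  plinth 0.92 [0.605 0.147 0.034] [309. 196.]
  roller 0.94 [ 0.643 -0.324  0.051] [190. 295.]
  roller 0.91 [ 0.566 -0.177  0.064] [216. 243.]
  roller 0.91 [ 0.418 -0.145  0.067] [195. 204.]
  roller 0.23 [0.603 0.147 0.035] [309. 195.]
  stand 0.67 [ 0.579 -0.204  0.007] [214. 261.]
  glue 0.65 [0.472 0.43  0.079] [344. 118.]
  bird 0.61 [ 0.516 -0.463  0.085] [116. 289.]
  screwdriver 0.73 [ 0.835 -0.077  0.019] [306. 294.]
side 392.3449568474084 [0.15  0.731 0.985]
  plinth 0.95 [0.568 0.178 0.042] [259. 258.]
  roller 0.97 [ 0.395 -0.115  0.062] [355. 213.]
  roller 0.9 [ 0.629 -0.297  0.051] [317. 160.]
  roller 0.83 [ 0.542 -0.151  0.063] [319. 190.]
  roller 0.41 [0.569 0.169 0.049] [261. 254.]
  stand 0.84 [ 0.527 -0.131  0.009] [319. 206.]
  glue 0.56 [0.441 0.459 0.102] [236. 350.]
  bird 0.75 [ 0.498 -0.44   0.085] [367. 144.]
  screwdriver 0.69 [ 0.819 -0.058  0.021] [238. 185.]
```

View pics/scene0.png

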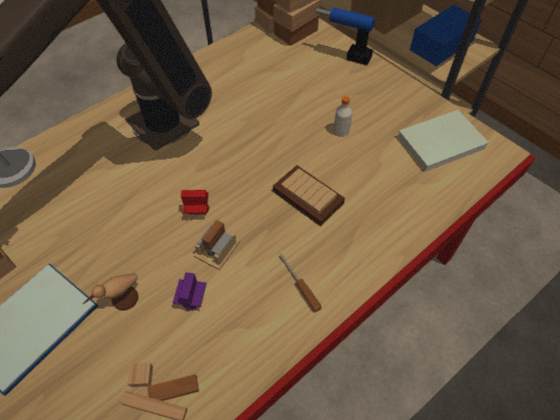

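View pics/side0.png

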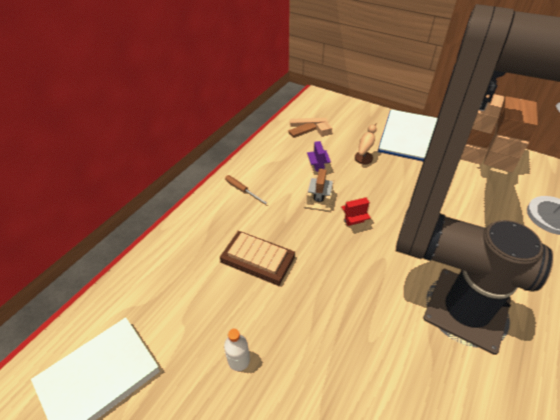

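```bash
python3 - <<'E'
import cv2,numpy as np
a=cv2.imread('pics/scene0.png');b=cv2.imread('pics/side0.png')
f=lambda i,x,y,w,h,W,H:cv2.resize(i[y:y+h,x:x+w],(W,H),interpolation=cv2.INTER_CUBIC)
t=np.hstack([f(a,170,185,80,60*80//60+0,400,400)[:300] if 0 else f(a,165,185,80,60,400,300),f(a,268,160,80,60,400,300)])
l=np.hstack([f(b,285,150,80,60,400,300),f(b,218,226,80,60,400,300)])
cv2.imwrite('pics/crop1.png',np.vstack([t,l]))
cv2.imwrite('pics/crop2.png',f(a,165,185,80,60,800,600))
E
```

```text
(no output)
```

View pics/crop1.png

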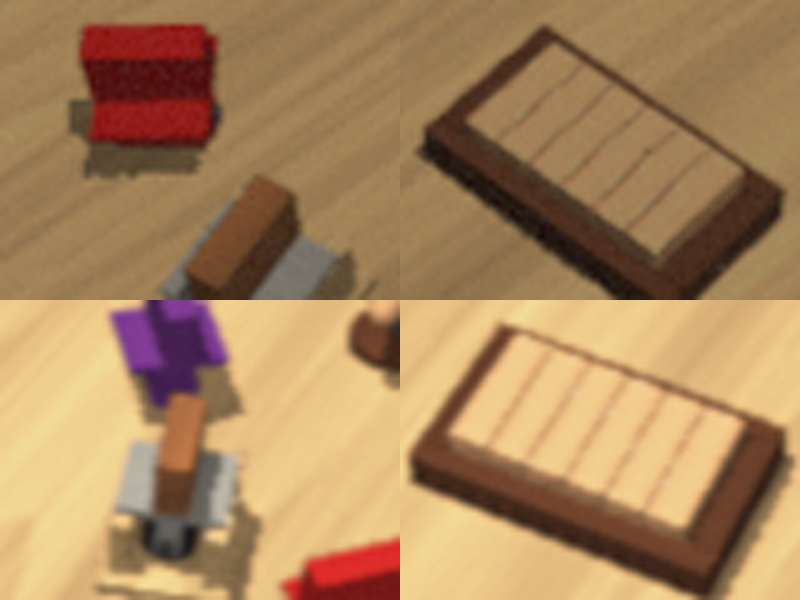

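Both crops show the roller. Three things could be it: the wooden-handled steel one in the stand (scene 214,240; side 320,190), a red one (scene 195,202) and a purple one (scene 190,292). Only the first is wood and steel and hangs in the plywood stand, so that is the one meant. The plinth's top corners are at scene (297,166), (273,186), (344,199) and side (239,231), (295,252), (221,258), (279,280).

```bash
python3 - <<'E'
from h import *
a=snap('scene');b=snap('side')
for n,p,L,z in(('plS',a,[(273,185.6),(297,165.6),(344.4,199.4)],.03),('plD',b,[(239,231),(294.6,252),(279,280),(221,258)],.03),
  ('handS',a,[(217,220.4),(224,224),(209.4,243),(202.6,238)],.108),('handD',b,[(318,168.6),(326.4,169.6)],.108)):
    P=np.array([ray(p,u,v,z)[:2] for u,v in L]);print(n,P.round(4).tolist(),'mean',P.mean(0).round(4))
    for i in range(len(P)-1):
        d=P[i+1]-P[i];print('  len',np.hypot(*d).round(4),'ang',np.degrees(np.arctan2(d[1],d[0])).round(1))
q=snap('wrist');E=np.array(q['extrinsics']);print('wrist',q['fx'],(-E[:3,:3].T@E[:3,3]).round(3),E[:3,:3].round(2).tolist(),R.from_quat(ctrl.get_state()['tcp_rot']).as_matrix().round(3).tolist())
E
```

```text
plS [[0.4988, 0.0913], [0.4887, 0.2025], [0.6851, 0.2212]] mean [0.5575 0.1717]
  len 0.1117 ang 95.2
  len 0.1973 ang 5.4
plD [[0.6856, 0.1182], [0.4933, 0.0978], [0.4813, 0.2069], [0.6698, 0.2321]] mean [0.5825 0.1638]
  len 0.1933 ang -173.9
  len 0.1098 ang 96.3
  len 0.1902 ang 7.6
handS [[0.5335, -0.1432], [0.5561, -0.1358], [0.5786, -0.2028], [0.5534, -0.2074]] mean [ 0.5554 -0.1723]
  len 0.0238 ang 18.3
  len 0.0707 ang -71.5
  len 0.0255 ang -169.7
handD [[0.5746, -0.1966], [0.5479, -0.2068]] mean [ 0.5613 -0.2017]
  len 0.0286 ang -159.1
wrist 336.1073176200872 [ 0.265 -0.625  0.375] [[0.29, -0.96, 0.0], [-0.92, -0.27, 0.3], [-0.28, -0.08, -0.96]] [[0.959, 0.285, 0.0], [0.285, -0.959, -0.0], [0.0, 0.0, -1.0]]
```

Call:
send_rows(
  rows="0 0 -92 484 -352 0 1;0 0 -92 484 -352 0 1;0 0 -92 484 -352 0 1;0 0 -92 484 -352 0 1;0 0 -92 484 -352 0 1;0 0 -92 484 -352 0 1;0 0 -92 484 -352 0 1;0 0 -92 484 -352 0 1",
)

```text
time: 1.85
eef_pos: [0.4972, -0.2482, 0.2538]
tcp_rot: [0.624, 0.782, -0.0, 0.001]
contact_force: [0.8, -0.3, 0.9]
opening: 1.002
finger_force: 0.0
```

```bash
python3 - <<'E'
from h import *
s=ctrl.get_state();print(s['time'],s['eef_pos'],R.from_quat(s['tcp_rot']).as_matrix().round(3).tolist(),s['qpos'])
E
```

```text
1.85 [ 0.49716423 -0.24824652  0.25378653] [[-0.222, 0.975, 0.001], [0.975, 0.222, -0.001], [-0.001, 0.001, -1.0]] [-6.45665848e-01  2.29394336e-02  1.87242999e+00 -7.19482391e-05
  1.24506924e+00 -8.69691847e-01]
```

Call:
send_rows(
  rows="0 0 -5.5 61 74 0 1;0 0 -5.5 61 74 0 1;0 0 -5.5 61 74 0 1;0 0 -5.5 61 74 0 1",
)

```text
time: 2.35
eef_pos: [0.5549, -0.1748, 0.2533]
tcp_rot: [0.588, 0.809, -0.0, -0.0]
contact_force: [-0.4, -0.9, -0.3]
opening: 0.996
finger_force: 0.0
```

```bash
python3 - <<'E'
from h import *
s=ctrl.get_state();print(s['time'],s['eef_pos'],R.from_quat(s['tcp_rot']).as_euler('zyx',degrees=True))
p=snap('wrist','w1.png');a=snap('scene','s1.png')
np.savez('w1.npz',**{k:p[k] for k in('fx','fy','cx','cy','extrinsics')})
for t in('roller','stand'):
    for d in ctrl.look_for(p,t): x=w(p,d['position']);print(t,round(d['p'],2),x.round(4),px(p,x).round())
E
```

```text
2.35 [ 0.5549209  -0.17476944  0.25330023] [-1.07990258e+02 -1.84167127e-02  1.79978850e+02]
roller 0.89 [ 0.4071 -0.1304  0.0747] [125.  88.]
roller 0.89 [ 0.627  -0.3044  0.0562] [301. 314.]
roller 0.76 [ 0.55   -0.1628  0.0676] [274. 174.]
stand 0.97 [ 0.5269 -0.1311  0.0129] [263. 129.]
```

View pics/w1.png

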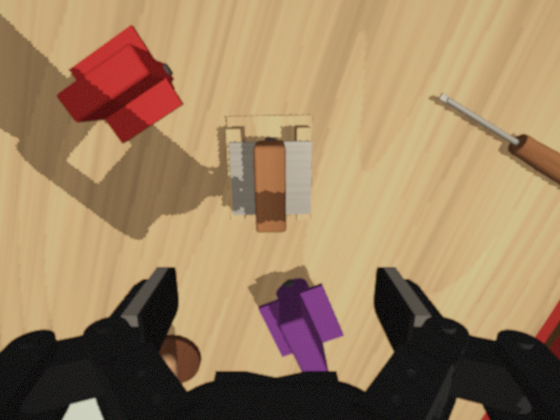

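```bash
python3 - <<'E'
from h import *
p=dict(np.load('w1.npz'))
img=cv2.imread('pics/w1.png')
for n,L,z in(('hand',[(256,140),(285.5,140),(286,232),(257,232)],.108),('plate',[(230,141),(312,141),(312,215),(231,215)],.062),('standend',[(225.5,115.5),(311.5,115.5)],.010)):
    P=np.array([ray(p,u,v,z)[:2] for u,v in L]);m=P.mean(0)
    d=P[1]-P[0];print(n,P.round(4).tolist(),m.round(4),'len',np.hypot(*d).round(4),np.degrees(np.arctan2(d[1],d[0])).round(2),(np.hypot(*(P[2]-P[1])).round(4),) if len(P)>2 else '')
    if len(P)>2: d=P[1]-P[2];print(np.degrees(np.arctan2(d[1],d[0])).round(2))
    s=ctrl.get_state();M=R.from_quat(s['tcp_rot']).as_matrix();print(' in tool mm',(1e3*M.T@(np.r_[m,z]-s['eef_pos'])).round(1))
E
```

```text
hand [[0.5257, -0.1332], [0.5477, -0.1261], [0.5726, -0.1991], [0.5492, -0.2068]] [ 0.5488 -0.1663] len 0.0231 18.03 (np.float64(0.0772),)
108.84
 in tool mm [ 10.6  -2.7 145.4]
plate [[0.5022, -0.1468], [0.5738, -0.1235], [0.5982, -0.191], [0.5226, -0.2156]] [ 0.5492 -0.1692] len 0.0754 18.03 (np.float64(0.0717),)
109.85
 in tool mm [  7.7  -3.2 191.4]
standend [[0.4856, -0.1303], [0.5713, -0.1024]] [ 0.5284 -0.1163] len 0.0902 18.03 
 in tool mm [ 64.4  -6.7 243.4]
```

Call:
send_rows(
  rows="0 0 0 8 -3 60 1;0 0 0 8 -3 120 1;0 0 0 8 -3 155 1;0 0 0 8 -3 161 1;0 0 0 8 -3 161 1;0 0 0 8 -3 161 0.3;0 0 0 8 -3 161 -1;0 0 0 8 -3 161 -1",
  grip_force=80,
)

```text
time: 3.55
eef_pos: [0.5504, -0.1679, 0.0934]
tcp_rot: [0.588, 0.809, 0.0, 0.001]
contact_force: [0.4, -0.1, -0.5]
opening: 0.376
finger_force: 0.0
```

Call:
send_rows(
  rows="0 0 0 0 0 0 -1;0 0 0 0 0 0 -1;0 0 0 0 0 0 -1;0 0 0 0 0 0 -1",
)

```text
time: 4.05
eef_pos: [0.5501, -0.1681, 0.0934]
tcp_rot: [0.588, 0.809, -0.0, 0.0]
contact_force: [-3.1, 0.4, 5.8]
opening: 0.295
finger_force: 80.1
```

Call:
send_rows(
  rows="0 0 0 0 0 -10 -1;0 0 0 0 0 -40 -1;0 0 0 0 0 -70 -1;0 0 0 0 0 -100 -1;0 0 0 0 0 -100 -1;0 0 0 0 0 -100 -1;0 0 0 0 0 -100 -1",
)

```text
time: 4.92
eef_pos: [0.5486, -0.167, 0.1897]
tcp_rot: [0.588, 0.809, -0.0, -0.002]
contact_force: [0.3, -0.6, -4.9]
opening: 0.294
finger_force: 79.7
```

```bash
python3 - <<'E'
from h import *
s=ctrl.get_state();print(s['time'],s['eef_pos'],R.from_quat(s['tcp_rot']).as_euler('zyx',degrees=True),s['contact_force'],s['wrist_torque'])
p=snap('wrist','w2.png')
np.savez('w2.npz',**{k:p[k] for k in('fx','fy','cx','cy','extrinsics')})
for t in('stand',):
    for d in ctrl.look_for(p,t): x=w(p,d['position']);print(t,round(d['p'],2),x.round(4),px(p,x).round())
E
```

```text
4.925 [ 0.54859162 -0.16703544  0.18965482] [-107.98641314   -0.23169502 -179.87317079] [ 0.32072573 -0.62285124 -4.8588296 ] [ 0.00929043 -0.00685585  0.02899683]
stand 0.77 [ 0.5319 -0.1377  0.0132] [268. 155.]
```

View pics/w2.png

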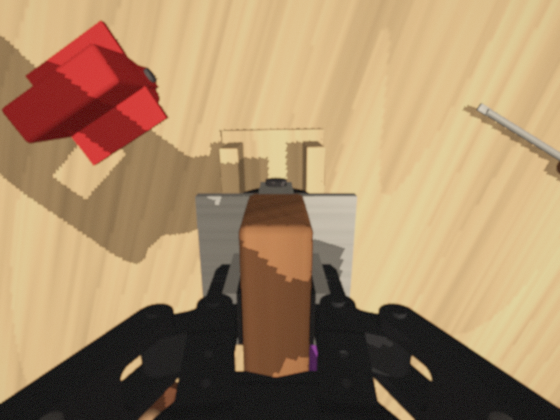

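```bash
python3 - <<'E'
from h import *
p=dict(np.load('w2.npz'));s=ctrl.get_state();M=R.from_quat(s['tcp_rot']).as_matrix();e=np.array(s['eef_pos'])
T=lambda u,v,z:(1e3*M.T@(ray(p,u,v,z)-e)).round(1)
print('plate',T(196,195,e[2]-.0314),T(356,194,e[2]-.0314))
zt=e[2]+.0146
print('handle top',T(240,237,zt),T(312,231,zt),T(243,375,zt),T(309,375,zt))
P=[ray(p,*c,.01) for c in((221,130),(323.5,129))]
print('stand',np.round(P,4).tolist(),T(221,130,.01),T(323.5,129,.01))
a=snap('scene','s2.png');b=snap('side','d2.png')
E
python3 - <<'E'
import cv2,numpy as np
a=cv2.imread('pics/scene0.png')
E
python3 - <<'E'
from h import *
# plinth corners by colour: sub-pixel fit of dark brown blob + slips hull
for n,f in(('scene','s2.png'),('side','d2.png')):
    p=snap(n);im=p['color'].astype(int)
    c=px(p,[.586,.16,.03]).astype(int)
    g=cv2.GaussianBlur(p['color'],(3,3),0).astype(int).sum(2)
    x0,y0=c[0]-55,c[1]-45
    m=(g[y0:y0+90,x0:x0+110]<230).astype(np.uint8)
    n_,lab,st,_=cv2.connectedComponentsWithStats(m);k=1+np.argmax(st[1:,4])
    pts=np.argwhere(lab==k)[:,::-1]+[x0,y0]
    h=cv2.approxPolyDP(cv2.convexHull(pts.astype(np.int32)),2.0,True)[:,0]
    print(n,h.tolist());print([ray(p,u,v,.03)[:2].round(4).tolist() for u,v in h])
E
```

```text
plate [ 35.2 -37.2  31.6] [35.8 37.9 31.4]
handle top [ 32.8 -11.9 -14.5] [ 35.   12.6 -14.5] [-25.3 -12.5 -14.6] [-25.2  13.4 -14.7]
stand [[0.4862, -0.1303, 0.01], [0.5714, -0.1016, 0.01]] [ 54.2 -48.  180.6] [ 55.1  41.9 180.4]
scene [[343, 203], [319, 225], [272, 189], [297, 166], [343, 197]]
[[0.6918, 0.2083], [0.7009, 0.098], [0.5068, 0.0803], [0.49, 0.2014], [0.6759, 0.2245]]
side [[294, 257], [279, 284], [221, 261], [222, 257], [288, 252]]
[[0.4855, 0.1148], [0.4743, 0.2182], [0.6631, 0.2408], [0.6695, 0.2276], [0.5103, 0.1082]]
```

Call:
send_rows(
  rows="0 0 12 175 100 -50 -1;0 0 12 175 100 -50 -1;0 0 12 175 100 -50 -1;0 0 12 175 100 -50 -1;0 0 12 175 100 -50 -1;0 0 12 175 100 -50 -1",
)

```text
time: 5.98
eef_pos: [0.5906, 0.0292, 0.2418]
tcp_rot: [0.669, 0.743, -0.001, -0.0]
contact_force: [-0.5, -0.5, -4.9]
opening: 0.297
finger_force: 80.2
```

```bash
python3 - <<'E'
from h import *
s=ctrl.get_state();print(s['time'],s['eef_pos'],R.from_quat(s['tcp_rot']).as_euler('zyx',degrees=True),s['contact_force'],s['qpos'])
p=snap('wrist','w3.png')
np.savez('w3.npz',**{k:p[k] for k in('fx','fy','cx','cy','extrinsics')})
E
```

```text
5.975 [0.59060991 0.02918965 0.24182269] [-9.59891312e+01 -5.65501691e-02  1.79972682e+02] [-0.50871795 -0.54928093 -4.9218611 ] [-1.21856990e-01  1.14047043e-01  1.79854678e+00 -6.29447565e-04
  1.22992061e+00 -2.26176107e-01]
```

View pics/w3.png

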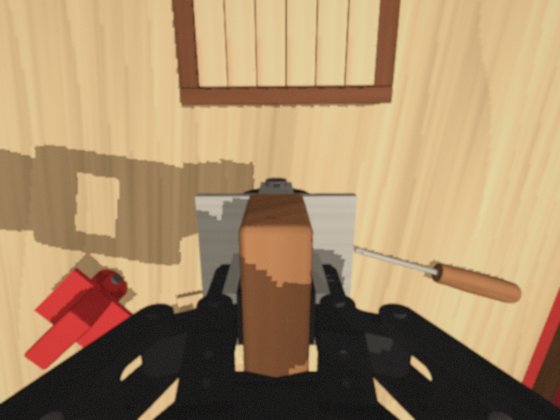

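```bash
python3 - <<'E'
from h import *
p=dict(np.load('w3.npz'));s=ctrl.get_state();M=R.from_quat(s['tcp_rot']).as_matrix();e=np.array(s['eef_pos'])
g=cv2.imread('pics/w3.png').astype(int)
for u in(200,240,280,320,360,380): print(u,g[76:110:2,u].sum(1).tolist())
for v in(20,60,94): print(v,[(int(u),int(g[v,u].sum())) for u in list(range(170,204,3))+list(range(372,404,3))])
for z in(.03,0):
    P=[ray(p,*c,z) for c in((181,104),(391,101.5))];d=P[1]-P[0]
    print(z,np.round(P,4).tolist(),np.hypot(*d[:2]).round(4),np.degrees(np.arctan2(d[1],d[0])))
    print([(1e3*M.T@(q-e)).round(1).tolist() for q in P])
E
```

```text
200 [545, 536, 535, 529, 501, 359, 191, 253, 266, 260, 269, 272, 274, 273, 297, 426, 547]
240 [584, 585, 585, 585, 573, 386, 218, 270, 274, 267, 277, 277, 280, 266, 288, 393, 535]
280 [581, 582, 583, 583, 559, 349, 210, 274, 279, 278, 281, 285, 275, 263, 318, 469, 524]
320 [570, 573, 573, 576, 526, 270, 212, 284, 285, 280, 291, 275, 275, 279, 363, 483, 572]
360 [596, 599, 594, 596, 518, 224, 210, 286, 290, 299, 278, 279, 280, 258, 346, 463, 558]
380 [272, 271, 275, 273, 256, 208, 270, 285, 291, 293, 285, 278, 276, 335, 530, 575, 575]
20 [(170, 561), (173, 350), (176, 251), (179, 253), (182, 250), (185, 250), (188, 258), (191, 249), (194, 343), (197, 560), (200, 565), (203, 574), (372, 577), (375, 586), (378, 446), (381, 269), (384, 264), (387, 269), (390, 272), (393, 260), (396, 254), (399, 515), (402, 571)]
60 [(170, 563), (173, 555), (176, 527), (179, 240), (182, 249), (185, 245), (188, 249), (191, 264), (194, 251), (197, 368), (200, 552), (203, 572), (372, 591), (375, 464), (378, 272), (381, 266), (384, 275), (387, 273), (390, 264), (393, 255), (396, 554), (399, 590), (402, 575)]
94 [(170, 565), (173, 559), (176, 574), (179, 470), (182, 250), (185, 259), (188, 252), (191, 265), (194, 257), (197, 264), (200, 260), (203, 268), (372, 288), (375, 289), (378, 290), (381, 285), (384, 287), (387, 289), (390, 294), (393, 561), (396, 579), (399, 569), (402, 549)]
0.03 [[0.4936, 0.0948, 0.03], [0.6913, 0.1179, 0.03]] 0.199 6.672806773395159
[[75.7, -89.4, 211.8], [78.2, 109.6, 211.5]]
0 [[0.4855, 0.0938, 0.0], [0.701, 0.119, 0.0]] 0.2169 6.672806773395161
[[75.6, -97.4, 241.8], [78.4, 119.5, 241.5]]
```

Call:
send_rows(
  rows="0 0 -0.7 45 -19 0 -1;0 0 -0.7 90 -38 0 -1;0 0 -0.7 134 -56 10 -1;0 0 -0.7 134 -56 40 -1;0 0 -0.7 134 -56 70 -1;0 0 -0.7 134 -56 90 -1;0 0 -0.7 134 -56 92 -1;0 0 -0.7 134 -56 92 -1",
)

```text
time: 7.02
eef_pos: [0.5218, 0.1564, 0.1509]
tcp_rot: [0.665, 0.747, 0.0, 0.0]
contact_force: [-0.2, 0.4, -4.7]
opening: 0.296
finger_force: 80.1
```

```bash
python3 - <<'E'
from h import *
s=ctrl.get_state();print(s['time'],s['eef_pos'],R.from_quat(s['tcp_rot']).as_euler('zyx',degrees=True),s['contact_force'],s['qpos'])
c=np.array([.5857,.1640]);t=np.radians(6.7);d=np.array(s['eef_pos'][:2])-c
print('plinth xy mm',1e3*(d@[np.cos(t),np.sin(t)]),1e3*(d@[-np.sin(t),np.cos(t)]))
b=snap('side')['color'];a=snap('scene')['color']
f=lambda i,x,y:cv2.resize(i[y:y+90,x:x+120],(400,300),interpolation=cv2.INTER_CUBIC)
cv2.imwrite('pics/c3.png',np.hstack([f(a,240,110),f(b,200,200)])[:,:,::-1])
E
```

```text
7.025 [0.52184137 0.156362   0.15093657] [-9.66190213e+01  4.94983529e-02 -1.79997364e+02] [-0.24793965  0.36416386 -4.73646687] [ 1.04847356e-01  1.09891475e-01  1.98100841e+00 -5.14852304e-05
  1.04982879e+00 -1.06507337e-02]
plinth xy mm -64.31365242024485 -0.13540105243027134
```

View pics/c3.png

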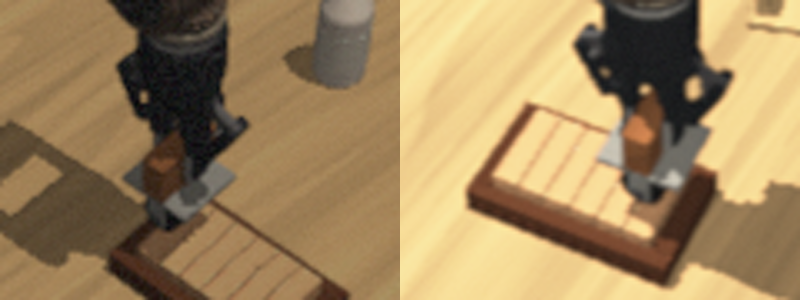

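Call:
send_rows(
  rows="0 0 0 -0.4 -0.7 8 -1;0 0 0 -0.4 -0.7 14 -1;0 0 0 -0.4 -0.7 14.8 -1;0 0 0 -0.4 -0.7 15.6 -1;0 0 0 -0.4 -0.7 16.4 -1;0 0 0 -0.4 -0.7 17.2 -1;0 0 0 -0.4 -0.7 18 -1",
)

```text
time: 8.0
eef_pos: [0.5207, 0.1566, 0.1324]
tcp_rot: [0.665, 0.747, 0.0, 0.0]
contact_force: [-0.1, -0.4, -6.5]
opening: 0.295
finger_force: 80.5
```

Call:
send_rows(
  rows="0 0 0 0 0 0.7 -1;0 0 0 0 0 1.4 -1;0 0 0 0 0 2.1 -1;0 0 0 0 0 2.8 -1;0 0 0 0 0 3.5 -1;0 0 0 0 0 4 -1",
)

```text
time: 8.75
eef_pos: [0.5206, 0.1566, 0.1283]
tcp_rot: [0.665, 0.747, -0.0, -0.0]
contact_force: [0.3, -0.1, -5.2]
opening: 0.295
finger_force: 80.5
```

Call:
send_rows(
  rows="0 0 0 0 0 0.7 -1;0 0 0 0 0 1.4 -1;0 0 0 0 0 2.1 -1;0 0 0 0 0 2.8 -1;0 0 0 0 0 3.5 -1;0 0 0 0 0 4 -1",
)

```text
time: 9.5
eef_pos: [0.5218, 0.1567, 0.1259]
tcp_rot: [0.665, 0.747, 0.001, 0.001]
contact_force: [-0.6, -0.2, 3.5]
opening: 0.295
finger_force: 81.3
```

Call:
send_rows(
  rows="0 0 0 0 0 0.7 -1;0 0 0 0 0 1.4 -1;0 0 0 0 0 2.1 -1;0 0 0 0 0 2.8 -1",
)

```text
time: 10.0
eef_pos: [0.5218, 0.1567, 0.1231]
tcp_rot: [0.665, 0.747, 0.001, 0.001]
contact_force: [-0.9, -0.3, 6.0]
opening: 0.294
finger_force: 81.5
```

Call:
send_rows(
  rows="0 0 0 0 0 0.4 -1;0 0 0 0 0 0.8 -1;0 0 0 0 0 0.8 -1",
)

```text
time: 10.38
eef_pos: [0.5215, 0.1567, 0.1224]
tcp_rot: [0.665, 0.747, 0.001, 0.001]
contact_force: [-0.9, 0.4, 6.6]
opening: 0.294
finger_force: 82.2
```

Call:
send_rows(
  rows="0 0 0 0 0 0.4 -1;0 0 0 0 0 0.7 -1;0 0 0 0 0 0.7 -1",
)

```text
time: 10.75
eef_pos: [0.5215, 0.1567, 0.1223]
tcp_rot: [0.665, 0.747, 0.001, 0.001]
contact_force: [-3.3, -0.9, 9.9]
opening: 0.297
finger_force: 82.5
```

Call:
send_rows(
  rows="0 0 0 0 1 0 -1;0 0 0 0 2 0 -1;0 0 0 0 3 0 -1;0 0 0 0 4 0 -1;0 0 0 0 5 0 -1;0 0 0 0 6 0 -1;0 0 0 0 7 0 -1;0 0 0 0 8 0 -1",
)

```text
time: 11.75
eef_pos: [0.5297, 0.1577, 0.1227]
tcp_rot: [0.665, 0.747, 0.001, 0.001]
contact_force: [-1.9, -0.3, 10.3]
opening: 0.292
finger_force: 82.5
```

Call:
send_rows(
  rows="0 0 0 0 1.3 0 -1;0 0 0 0 2.6 0 -1;0 0 0 0 3.9 0 -1;0 0 0 0 5.2 0 -1;0 0 0 0 6.5 0 -1;0 0 0 0 7.8 0 -1;0 0 0 0 9 0 -1;0 0 0 0 10 0 -1",
)

```text
time: 12.75
eef_pos: [0.5408, 0.1589, 0.1232]
tcp_rot: [0.665, 0.747, 0.002, 0.002]
contact_force: [-0.7, -0.6, 10.3]
opening: 0.295
finger_force: 82.5
```

Call:
send_rows(
  rows="0 0 0 0 1.3 0 -1;0 0 0 0 2.6 -0.1 -1;0 0 0 0 3.9 -0.1 -1;0 0 0 0 5.2 -0.2 -1;0 0 0 0 6.5 -0.2 -1;0 0 0 0 7.8 -0.3 -1;0 0 0 0 9 -0.3 -1;0 0 0 0 10 -0.3 -1",
)

```text
time: 13.75
eef_pos: [0.5486, 0.1599, 0.1235]
tcp_rot: [0.665, 0.747, -0.001, -0.0]
contact_force: [-6.8, -1.6, 15.7]
opening: 0.297
finger_force: 83.2
```

```bash
cat > st.py <<'E'
from h import *
s=ctrl.get_state();c=np.array([.5857,.1640]);t=np.radians(6.7);d=np.array(s['eef_pos'][:2])-c
M=R.from_quat(s['tcp_rot']).as_matrix()
print(s['time'],'xy',(1e3*np.array([d@[np.cos(t),np.sin(t)],d@[-np.sin(t),np.cos(t)]])).round(1),'z',round(s['eef_pos'][2],5),'toolz',M[:,2].round(4),'F',np.round(s['contact_force'],1),np.round(s['wrist_torque'],2))
# drum lowest point estimate: axle 63.4mm ahead of TCP
o=np.array(s['eef_pos'])+M[:,2]*.0634;print('drum bottom z',round(o[2]-.02,5))
E
python3 st.py
```

```text
13.75 xy [-37.3   0.3] z 0.12354 toolz [-1.5e-03 -3.0e-04 -1.0e+00] F [-6.8 -1.6 15.7] [-0.28  1.51 -0.09]
drum bottom z 0.04014
```

Call:
send_rows(
  rows="0 0 0 0 0 -0.4 -1;0 0 0 0 0.8 -0.8 -1;0 0 0 0 1.6 -0.8 -1;0 0 0 0 2.6 -0.8 -1;0 0 0 0 3.6 -0.8 -1;0 0 0 0 4.6 -0.9 -1;0 0 0 0 5.6 -0.9 -1;0 0 0 0 6.6 -0.9 -1",
)

```text
time: 14.75
eef_pos: [0.5562, 0.1608, 0.1239]
tcp_rot: [0.665, 0.747, 0.001, 0.001]
contact_force: [-2.9, -1.4, 10.2]
opening: 0.292
finger_force: 82.4
```

```bash
python3 st.py
```

```text
14.75 xy [-29.7   0.2] z 0.12391 toolz [ 2.8e-03  3.0e-04 -1.0e+00] F [-2.9 -1.4 10.2] [-0.1   0.43 -0.06]
drum bottom z 0.04051
```

Call:
send_rows(
  rows="0 0 0 0 1.2 0 -1;0 0 0 0 2.4 -0.1 -1;0 0 0 0 3.6 -0.1 -1;0 0 0 0 4.8 -0.2 -1;0 0 0 0 6 -0.2 -1;0 0 0 0 7.2 -0.3 -1;0 0 0 0 8.4 -0.3 -1;0 0 0 0 9.6 -0.4 -1",
)

```text
time: 15.75
eef_pos: [0.5664, 0.162, 0.1243]
tcp_rot: [0.665, 0.747, 0.002, 0.002]
contact_force: [-0.6, 0.2, 7.1]
opening: 0.292
finger_force: 82.2
```

Call:
send_rows(
  rows="0 0 0 0 1 0 -1;0 0 0 0 2 -0.1 -1;0 0 0 0 3 -0.1 -1;0 0 0 0 4 -0.2 -1;0 0 0 0 5 -0.2 -1;0 0 0 0 6 -0.2 -1;0 0 0 0 7 -0.3 -1;0 0 0 0 8 -0.3 -1",
)

```text
time: 16.75
eef_pos: [0.5736, 0.1628, 0.1245]
tcp_rot: [0.665, 0.747, 0.001, 0.001]
contact_force: [-4.2, -0.3, 10.4]
opening: 0.294
finger_force: 82.5
```

Call:
send_rows(
  rows="0 0 0 0 1 0 -1;0 0 0 0 2 -0.1 -1;0 0 0 0 3 -0.2 -1;0 0 0 0 4 -0.2 -1;0 0 0 0 5 -0.2 -1;0 0 0 0 6 -0.2 -1;0 0 0 0 7 -0.2 -1;0 0 0 0 8 -0.2 -1",
)

```text
time: 17.75
eef_pos: [0.5812, 0.1637, 0.1247]
tcp_rot: [0.665, 0.747, 0.001, 0.001]
contact_force: [-3.2, -0.3, 10.1]
opening: 0.293
finger_force: 82.4
```

Call:
send_rows(
  rows="0 0 0 0 1.2 0 -1;0 0 0 0 2.4 -0.1 -1;0 0 0 0 3.6 -0.1 -1;0 0 0 0 4.8 -0.2 -1;0 0 0 0 6 -0.2 -1;0 0 0 0 7.2 -0.3 -1;0 0 0 0 8.4 -0.3 -1;0 0 0 0 9.6 -0.3 -1",
)

```text
time: 18.75
eef_pos: [0.5917, 0.1649, 0.1249]
tcp_rot: [0.665, 0.747, 0.002, 0.001]
contact_force: [-0.4, -0.5, 6.9]
opening: 0.291
finger_force: 82.1
```

```bash
python3 st.py
```

```text
18.75 xy [6.  0.2] z 0.12493 toolz [ 4.5e-03  7.0e-04 -1.0e+00] F [-0.4 -0.5  6.9] [-0.04  0.1  -0.1 ]
drum bottom z 0.04153
```

Call:
send_rows(
  rows="0 0 0 0 1 0.2 -1;0 0 0 0 2 0.2 -1;0 0 0 0 3 0.2 -1;0 0 0 0 4 0.1 -1;0 0 0 0 5 0.1 -1;0 0 0 0 6 0.1 -1;0 0 0 0 7 0 -1;0 0 0 0 8 0 -1",
)

```text
time: 19.75
eef_pos: [0.5996, 0.1659, 0.1251]
tcp_rot: [0.665, 0.747, 0.002, 0.001]
contact_force: [-1.1, -0.5, 8.1]
opening: 0.294
finger_force: 82.1
```

Call:
send_rows(
  rows="0 0 0 0 1 0 -1;0 0 0 0 2 -0.1 -1;0 0 0 0 3 -0.2 -1;0 0 0 0 4 -0.2 -1;0 0 0 0 5 -0.2 -1;0 0 0 0 6 -0.2 -1;0 0 0 0 7 -0.2 -1;0 0 0 0 8 -0.2 -1",
)

```text
time: 20.75
eef_pos: [0.6061, 0.1667, 0.1251]
tcp_rot: [0.665, 0.747, -0.0, 0.0]
contact_force: [-3.1, -0.6, 10.1]
opening: 0.292
finger_force: 82.5
```

Call:
send_rows(
  rows="0 0 0 0 1 0 -1;0 0 0 0 2 0 -1;0 0 0 0 3 0 -1;0 0 0 0 4 0 -1;0 0 0 0 5 0 -1;0 0 0 0 6 0 -1;0 0 0 0 7 0 -1;0 0 0 0 8 0 -1",
)

```text
time: 21.75
eef_pos: [0.6156, 0.1677, 0.1253]
tcp_rot: [0.665, 0.747, 0.002, 0.002]
contact_force: [0.1, -0.6, 8.1]
opening: 0.295
finger_force: 82.1
```

```bash
python3 st.py
```

```text
21.75 xy [30.1  0.2] z 0.12528 toolz [ 4.8e-03  7.0e-04 -1.0e+00] F [ 0.1 -0.6  8.1] [-0.08  0.09 -0.03]
drum bottom z 0.04188
```

Call:
send_rows(
  rows="0 0 0 0 1.2 0.3 -1;0 0 0 0 2.4 0.4 -1;0 0 0 0 3.6 0.4 -1;0 0 0 0 4.8 0.4 -1;0 0 0 0 6 0.4 -1;0 0 0 0 7.2 0.3 -1;0 0 0 0 8.4 0.2 -1;0 0 0 0 9.6 0.2 -1",
)

```text
time: 22.75
eef_pos: [0.6252, 0.1689, 0.1253]
tcp_rot: [0.665, 0.747, 0.002, 0.002]
contact_force: [-0.5, -0.6, 8.7]
opening: 0.294
finger_force: 82.2
```

Call:
send_rows(
  rows="0 0 0 0 1 0 -1;0 0 0 0 2 0 -1;0 0 0 0 3 0 -1;0 0 0 0 4 0 -1;0 0 0 0 5 0 -1;0 0 0 0 6 0 -1;0 0 0 0 7 0 -1;0 0 0 0 8 0 -1",
)

```text
time: 23.75
eef_pos: [0.6313, 0.1696, 0.125]
tcp_rot: [0.665, 0.747, -0.0, -0.0]
contact_force: [-4.4, -0.0, 9.8]
opening: 0.297
finger_force: 82.6
```

Call:
send_rows(
  rows="0 0 0 0 1 0 -1;0 0 0 0 2 0 -1;0 0 0 0 3 0 -1;0 0 0 0 4 0 -1;0 0 0 0 5 0 -1;0 0 0 0 6 0 -1;0 0 0 0 7 0 -1;0 0 0 0 8 0 -1",
)

```text
time: 24.75
eef_pos: [0.6411, 0.1707, 0.1253]
tcp_rot: [0.665, 0.747, 0.002, 0.002]
contact_force: [-0.1, -0.2, 7.0]
opening: 0.291
finger_force: 82.2
```

Call:
send_rows(
  rows="0 0 0 0 1.4 0 -1;0 0 0 0 2.8 0.2 -1;0 0 0 0 4.2 0.4 -1;0 0 0 0 5.6 0.4 -1;0 0 0 0 7 0.4 -1;0 0 0 0 8.4 0.4 -1;0 0 0 0 9.8 0.4 -1;0 0 0 0 11 0.4 -1",
)

```text
time: 25.75
eef_pos: [0.6522, 0.172, 0.1252]
tcp_rot: [0.665, 0.747, 0.002, 0.002]
contact_force: [-0.5, 0.9, 7.9]
opening: 0.299
finger_force: 82.2
```

```bash
python3 st.py; python3 - <<'E'
from h import *
s=ctrl.get_state();print(np.round(s['qpos'],4),np.round(s['joint_efforts'],1))
b=snap('side')['color'];a=snap('scene')['color']
f=lambda i,x,y:cv2.resize(i[y:y+75,x:x+100],(800,600),interpolation=cv2.INTER_CUBIC)
cv2.imwrite('pics/c4.png',f(b,205,215)[:,:,::-1])
E
```

```text
25.75 xy [67.   0.2] z 0.1252 toolz [ 5.7e-03  9.0e-04 -1.0e+00] F [-0.5  0.9  7.9] [-0.02  0.12 -0.11]
drum bottom z 0.0418
[ 1.0770e-01  4.0490e-01  1.6708e+00  3.0000e-04  1.0601e+00 -8.7000e-03] [ -0.1 -37.  -22.7  -0.1  -0.1  -0.1]
```

View pics/c4.png

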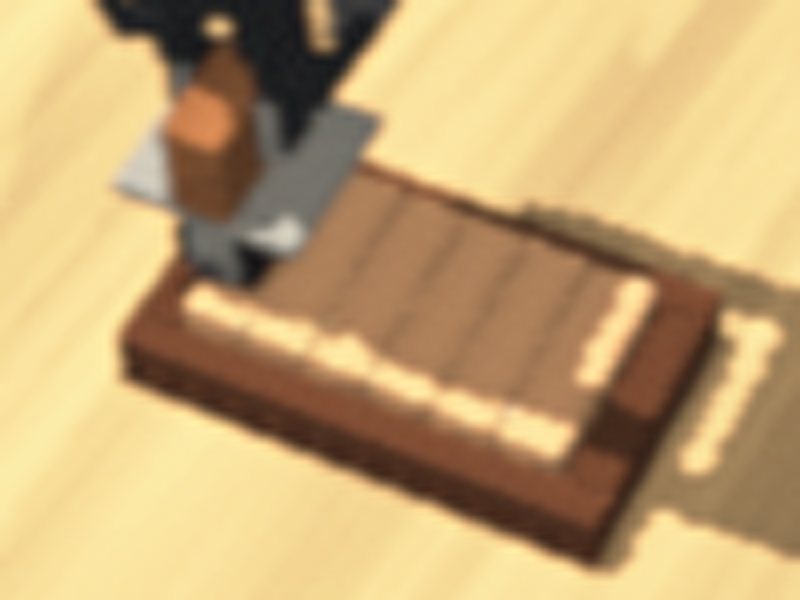

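The picture shows all the slips low and even, with the drum on slip 6 (about 230,260 in the crop). I'll roll back a little more firmly to confirm that every slip is home.

Call:
send_rows(
  rows="0 0 0 0 -1.5 0.4 -1;0 0 0 0 -4 0.8 -1;0 0 0 0 -7 0.9 -1;0 0 0 0 -10 0.9 -1;0 0 0 0 -13 0.9 -1;0 0 0 0 -16 0.9 -1;0 0 0 0 -19 0.9 -1;0 0 0 0 -22 0.9 -1",
)

```text
time: 26.85
eef_pos: [0.6311, 0.1695, 0.1252]
tcp_rot: [0.665, 0.747, 0.003, 0.003]
contact_force: [1.0, 0.3, 10.2]
opening: 0.292
finger_force: 82.4
```

Call:
send_rows(
  rows="0 0 0 0 -3 0 -1;0 0 0 0 -6 0 -1;0 0 0 0 -9 0 -1;0 0 0 0 -12 0 -1;0 0 0 0 -15 0 -1;0 0 0 0 -18 0 -1;0 0 0 0 -21 0 -1;0 0 0 0 -24 0 -1",
)

```text
time: 27.85
eef_pos: [0.6073, 0.1667, 0.1251]
tcp_rot: [0.665, 0.747, 0.003, 0.003]
contact_force: [0.4, 0.6, 10.4]
opening: 0.297
finger_force: 82.4
```

Call:
send_rows(
  rows="0 0 0 0 -3 0.2 -1;0 0 0 0 -6 0.4 -1;0 0 0 0 -9 0.6 -1;0 0 0 0 -12 0.7 -1;0 0 0 0 -15 0.8 -1;0 0 0 0 -18 0.9 -1;0 0 0 0 -21 1 -1;0 0 0 0 -24 1.1 -1",
)

```text
time: 28.85
eef_pos: [0.584, 0.164, 0.1247]
tcp_rot: [0.665, 0.747, 0.004, 0.003]
contact_force: [0.5, 0.1, 12.4]
opening: 0.294
finger_force: 82.5
```

Call:
send_rows(
  rows="0 0 0 0 -3 0.1 -1;0 0 0 0 -6 0.2 -1;0 0 0 0 -9 0.3 -1;0 0 0 0 -12 0.4 -1;0 0 0 0 -15 0.5 -1;0 0 0 0 -18 0.6 -1;0 0 0 0 -21 0.7 -1;0 0 0 0 -24 0.8 -1",
)

```text
time: 29.85
eef_pos: [0.5603, 0.1611, 0.1239]
tcp_rot: [0.665, 0.747, 0.004, 0.003]
contact_force: [0.8, 0.4, 12.7]
opening: 0.295
finger_force: 82.6
```

Call:
send_rows(
  rows="0 0 0 0 -3 0.1 -1;0 0 0 0 -6 0.2 -1;0 0 0 0 -9 0.3 -1;0 0 0 0 -12 0.4 -1;0 0 0 0 -15 0.6 -1;0 0 0 0 -18 0.7 -1;0 0 0 0 -21 0.8 -1;0 0 0 0 -24 0.9 -1",
)

```text
time: 30.85
eef_pos: [0.5363, 0.1583, 0.1227]
tcp_rot: [0.665, 0.747, 0.003, 0.003]
contact_force: [-0.2, 0.3, 11.8]
opening: 0.294
finger_force: 82.6
```

```bash
python3 st.py
```

```text
30.85 xy [-49.7   0.1] z 0.12274 toolz [ 9.1e-03  9.0e-04 -1.0e+00] F [-0.2  0.3 11.8] [-0.04  0.04 -0.04]
drum bottom z 0.03934
```

Call:
send_rows(
  rows="0 0 0 0 0 -20 -1;0 0 0 0 0 -60 -1;0 0 -1 -15 -1 -100 -1;0 0 -3 -70 -6 -105 -1;0 0 -5 -130 -11 -105 -1;0 0 -8 -190 -16 -105 -1;0 0 -11.4 -250 -21 -105 -1;0 0 -11.4 -300 -25 -105 -1",
)

```text
time: 31.85
eef_pos: [0.5416, -0.1446, 0.2208]
tcp_rot: [0.587, 0.809, -0.0, -0.002]
contact_force: [1.4, 0.6, -5.0]
opening: 0.295
finger_force: 80.4
```

```bash
cat > go.py <<'E'
from h import *
s=ctrl.get_state();M=R.from_quat(s['tcp_rot']).as_matrix()
print(s['time'],s['eef_pos'],R.from_quat(s['tcp_rot']).as_euler('zyx',degrees=True),s['contact_force'])
print('to target mm',(1e3*M.T@(np.array([.5475,-.168,.0934])-s['eef_pos'])).round(1))
E
python3 go.py
```

```text
31.85 [ 0.54155701 -0.14456856  0.2208184 ] [-108.05061501   -0.1993959  -179.90693819] [ 1.40097043  0.64758653 -4.95357573]
to target mm [-24.5  -1.3 127.4]
```

Now I'll go above the stand and look before lowering.

Call:
send_rows(
  rows="0 0 0 -24.5 -1 20 -1;0 0 0 -24.5 -1 35 -1;0 0 0 -24.5 -1 35 -1;0 0 0 -24.5 -1 35 -1",
)

```text
time: 32.35
eef_pos: [0.5495, -0.1653, 0.188]
tcp_rot: [0.587, 0.81, 0.0, -0.0]
contact_force: [0.0, 0.1, -5.2]
opening: 0.292
finger_force: 80.0
```

```bash
python3 go.py; python3 - <<'E'
from h import *
p=snap('wrist','w5.png')
np.savez('w5.npz',**{k:p[k] for k in('fx','fy','cx','cy','extrinsics')})
E
```

```text
32.35 [ 0.54949752 -0.16532153  0.18798686] [-1.08164750e+02 -4.29900806e-02 -1.79963886e+02] [ 0.04076336  0.09237472 -5.1848075 ]
to target mm [-2.  -2.7 94.6]
```

View pics/w5.png

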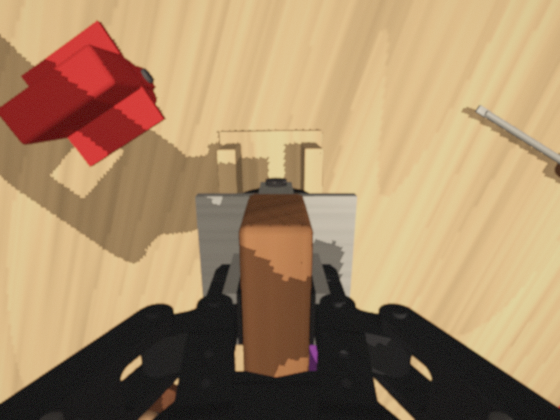

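The stand's end edge is at (219–321,131) and the plate spans 196–356, as it did after lifting, so the roller hasn't shifted in the grip. I'll lower it.

Call:
send_rows(
  rows="0 0 0.2 -2 -2.7 10 -1;0 0 0.2 -2 -2.7 25 -1;0 0 0.2 -2 -2.7 42 -1;0 0 0.2 -2 -2.7 60 -1;0 0 0.2 -2 -2.7 75 -1;0 0 0.2 -2 -2.7 86 -1;0 0 0.2 -2 -2.7 92 -1;0 0 0.2 -2 -2.7 92 -1",
)

```text
time: 33.4
eef_pos: [0.5477, -0.1692, 0.096]
tcp_rot: [0.589, 0.808, -0.0, -0.0]
contact_force: [-0.7, -0.5, -5.6]
opening: 0.293
finger_force: 80.4
```

```bash
python3 go.py
```

```text
33.4 [ 0.54766794 -0.16916724  0.09598067] [-1.07886601e+02 -3.09109705e-02 -1.79983113e+02] [-0.74303941 -0.54602825 -5.61478667]
to target mm [1.2 0.2 2.6]
```

Call:
send_rows(
  rows="0 0 0 1 0 1 -1;0 0 0 1 0 2 -1;0 0 0 1 0 3 -1;0 0 0 1 0 3 -1;0 0 0 1 0 3 -1",
)

```text
time: 34.02
eef_pos: [0.5476, -0.1683, 0.0935]
tcp_rot: [0.589, 0.808, 0.0, 0.0]
contact_force: [-0.2, 0.3, -5.4]
opening: 0.296
finger_force: 80.5
```

```bash
python3 go.py
```

```text
34.025 [ 0.5475743  -0.16831328  0.09351644] [-1.07889364e+02  2.00079841e-02  1.79992223e+02] [-0.23975084  0.332213   -5.40530592]
to target mm [0.3 0.  0.1]
```

Call:
send_rows(
  rows="0 0 0 0 0 0.5 -1;0 0 0 0 0 1 -1;0 0 0 0 0 1.5 -1;0 0 0 0 0 1.5 -1",
)

```text
time: 34.52
eef_pos: [0.5476, -0.1683, 0.0934]
tcp_rot: [0.588, 0.809, -0.0, -0.0]
contact_force: [-4.6, 3.1, 5.5]
opening: 0.293
finger_force: 82.0
```

Call:
send_rows(
  rows="0 0 0 0 0 -1 -1;0 0 0 0 0 -1 0.2;0 0 0 0 0 -1 0.6;0 0 0 0 0 -1 0.6;0 0 0 0 0 -1 0.6;0 0 0 0 0 -1 0.6",
)

```text
time: 35.28
eef_pos: [0.5475, -0.1683, 0.0928]
tcp_rot: [0.589, 0.808, 0.0, 0.0]
contact_force: [0.4, -0.7, -0.3]
opening: 0.802
finger_force: 0.0
```

Call:
send_rows(
  rows="0 0 0 0 0 -10 0.6;0 0 0 0 0 -40 0.6;0 0 0 0 0 -90 0.6;0 0 0 0 0 -140 0.6;0 0 0 0 0 -160 0.6;0 0 0 0 0 -160 0.6",
)

```text
time: 36.02
eef_pos: [0.548, -0.1685, 0.2546]
tcp_rot: [0.589, 0.808, 0.0, 0.002]
contact_force: [-0.2, -0.5, -0.1]
opening: 0.804
finger_force: 0.0
```

```bash
python3 - <<'E'
from h import *
s=ctrl.get_state();print(s['time'],s['eef_pos'],s['contact_force'],s['opening'])
a=snap('wrist')['color'];b=snap('side')['color']
f=lambda i,x,y,w,h:cv2.resize(i[y:y+h,x:x+w],(400,600),interpolation=cv2.INTER_CUBIC)
cv2.imwrite('pics/c6.png',np.hstack([f(a,180,80,200,300),f(b,200,150,100,150) if 0 else f(b,290,145,70,105)])[:,:,::-1])
E
```

```text
36.025 [ 0.54803696 -0.16854703  0.25456832] [-0.20295416 -0.52547693 -0.13722242] 0.8037780598278644
```

View pics/c6.png

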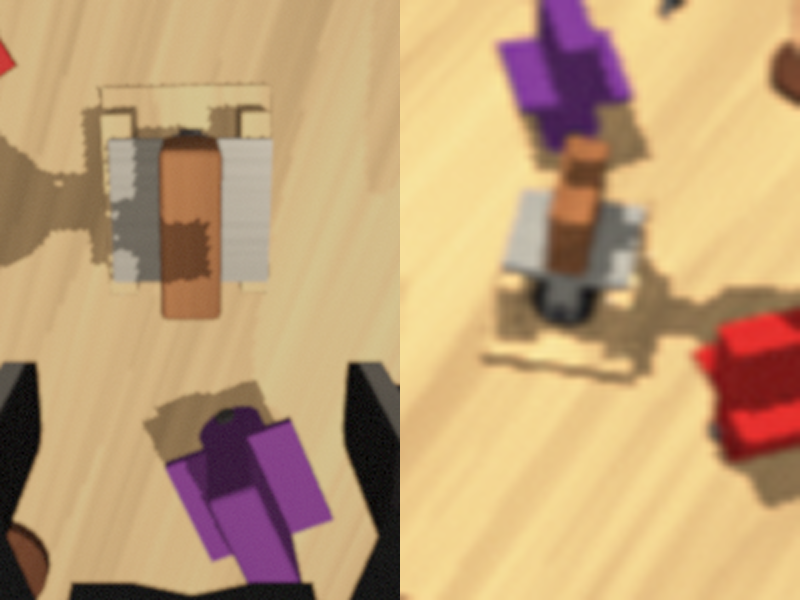

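The wrist and side crops show the roller hanging level across both wall tops, central and released. On both passes the height and force showed a rigid stop at every point, so I'm handing it in.

```bash
python3 -c "
from plant import ctrl
print(ctrl.sign_off())"
```

```text
the job is handed in; nothing more can be done
None
```

I rolled the slips down with about 11–18 N of steady push and one brief peak near 21 N. Height and force readings on a forward and a return pass indicate that all six are home. The roller is hung back in its stand and released, and the job is handed in; no verdict came back.

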